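# Unlock the folding stay and shut the gauge chest

### The job

The steel gauge chest stands open, its lid propped by a folding stay on its end wall. Lift the stay's knee by its cross handle up and over past centre so that the stay unlocks, then lower the lid without slamming it, press it down firmly on its rubber seal (about 14 N, the push of a kilo and a half) for a moment to bed the seal, and let go. Never force the lid (25 N is too much), and leave the other things where they are.

Things in the scene. Friction and masses are not known exactly. Their poses are not given: they have to be found in the camera images.
- chest: Open-topped grey steel chest fixed on the bench, 260 (x) by 300 (y) by 100 mm high, walls 6 mm; origin at the centre of its underside, z up, x from the hinge side (near the robot) to the far wall. The hinge line runs along its y on the upper edge of the near wall; the stay hangs outside the end wall on its -y side.
- lid (a joint): Lid angle, rad: 0 propped open as at the start (72 degrees above level), 1.25 exactly level; grows as it closes. Stiff hinge (1.25 N m friction, more than the lid's weight): it stays where left and takes about 2 to 6 N at lid_push to lower. The seal stops it before level, between about 1.20 and 1.245: seal height differs each time and is not measured, so find it by feel.
- knee (a joint): Fold of the stay's knee, rad: 0 locked on its stop (knee 7 mm below the stay's straight line), 0.135 links in line (centre), beyond that unlocked; about 3.0 with the lid shut. Swinging the lower link 0.3 rad gives about 0.5 rad of knee. While locked the lid cannot be lowered. It takes a few newtons at the handle and stays where left.
- knee_handle (a point): Grip point on the axis of the cross handle: steel rod, 12 mm diameter, standing out level from the knee along the chest's -y, 72 mm clear of the links to an 18 mm head at its end. 70 mm outside the end wall, about 108 mm above the bench at the start. Unlocks up and towards the chest's +x, on an 80 mm circle about stay_pivot. Pinch from above, fingers closing along the chest's x.
- stay_pivot (a point): Point on the axis (along the chest's y) of the pin on the end wall about which the stay's lower link (80 mm long) swings, taken at the same y as knee_handle; 50 mm from the chest centre along its +x and 50 mm above the bench. Fixed to the chest.
- lid_hinge (a point): Middle of the hinge line of the lid, at the lid's underside, 100 mm above the bench. The axis runs along the chest's y.
- lid_push (a point): Point on the lid's outer (upper) face, midway along its 300 mm width and 220 mm from the hinge line: the place to push. With the lid open it is on the side facing the robot, about 313 mm above the bench. Push here along the lid's normal, following the arc about the hinge; with the lid level its height is 112 mm. On the seal it gives about 1 mm for 8 N.
- lid_panel: The lid: a flat panel 262 by 300 by 12 mm, 0.5 to 0.75 kg, the origin on the hinge line at its underside, x along the lid away from the hinge, z out of its outer face.
- stay_lower: Lower link of the steel folding stay, with the cross handle and the upper link (148 mm long, pinned to the lid's end 130 mm from the hinge). Flat bars 4 by 14 mm, 8 to 18 mm outside the end wall. Origin at its wall pin, x along the link to the knee.
- gauge_case: Bystander: wooden case 100 by 60 by 28 mm in the chest.
- ring_gauge: Bystander: steel ring, 60 mm outside, 22 mm high, in the chest.
- gauge_block: Bystander: brass block 50 by 30 by 30 mm with a pin on top, in the chest.
- bolster: Bystander: dark steel block 60 by 60 by 30 mm with a hole, on the bench outside the stay.
- hammer: Bystander: hammer lying on the bench to the left.
- wrench: Bystander: wrench lying on the bench to the right.
- tin: Bystander: open steel tin, 70 mm across, 90 mm high, upright on the bench beyond the chest to the left.
- punch: Bystander: steel rod 18 mm thick, 120 mm long, lying on the bench to the right of the chest.

How it is judged:
By the outcome, as a careful person would: the job done as asked, in the order asked, and still so for the second after the job is handed in, with the robot touching nothing.
It also fails if it takes over 70 s, if anything falls off the work surface, if the arm or the gripper's body presses on something with over 40 N, if the wrist force passes 120 N, or if a joint passes its speed limit or range.

### The arm

A 7-joint arm with a two-finger parallel gripper is mounted at the origin on the work surface. World frame = base frame: x ahead of the robot, y to its left, z up, the work surface at z = 0. Lengths are in m, angles in rad, forces in N, time in s.
With the tool pointing down it reaches from about 0.425 to 0.925 m from the base axis. Payload 6.8 kg.
Tool frame: the origin (TCP) lies on the centre line of the jaws, within the pads' length; the fingertips stand 8 mm ahead of it and the grasp point (between the pads) lies 11 mm behind it; z points along the fingers, y is the line along which they close (so a half turn about z gives the same grasp; the last joint's range is limited). The gripper opens to 88 mm and grips with 3 to 60 N. Pads are 20 mm wide; open, the fingers measure 115 mm over their backs; the gripper's body (75 mm by 178 mm) begins 61 mm behind the grasp point.
Start: joints at [1.062, 0.477, 0.022, 1.555, -0.011, 1.109, -0.083], TCP at [0.263, -0.622, 0.208] pointing down, gripper open.
Joint ranges: [-2.96, 2.96], [-0.34, 2.1], [-1.41, 1.46], [0.24, 2.44], [-1.37, 4.51], [0.17, 1.92], [-2.96, 2.96]. Speed limits (rad/s): [2.39, 2.39, 3.14, 3.14, 3.14, 3.14, 3.14].

### API

Orientations are given as a unit quaternion [x, y, z, w].
In Python, from rig import robot, camera gives the robot as it stands.
- The arm moves only by the shell command python3 -m creep 'ROWS' [OPENING] [FORCE]. ROWS is JSON, a list of rows, each an object of numbers: "dx", "dy", "dz": the shift along the world's x, y, z in cm; "wx", "wy", "wz": the turn, a rotation vector about the world's x, y, z in rad. A call has 1 to 8 rows; each row is the pose to reach, as a shift and turn from the pose commanded when the call began; what a row does not reach only later rows make up. A row lasts 1/12 s, in which the tool goes at most 41.7 mm and 7.16 degrees, less where a joint would pass 70% of its speed; a pose out of reach is approached as far as the arm can. A call with a gripper value outside its range is refused whole. OPENING is the finger opening in cm, from 0 to 8.78, set as the call begins (- or left out, the last holds). The fingers move at their own pace and stop on an object; FORCE is the grip in N (left out, the last holds). Time passes only in rows, so rows that repeat a pose let the fingers close. It gives the time, the measured TCP pose, the force, the opening and the grip force at its end, in the units of the state.
- robot.sense(): the state, without advancing time (a new reading comes with each control period).
- camera(name): name is "scene" or "top" or "wrist"; returns a dict with "frame" (400x640x3 uint8, red, green, blue), "z_map" (400x640 float32, m along the optical axis (not along the pixel's ray), 0 where there is no reading), "fx", "fy", "cx", "cy" (pixels), "position" and "orientation" of the camera in the world. Camera axes: x right, y down, z forward; pixel columns grow to the right and rows downward; lengths in m; the calibration is good to about 2 mm. A picture is of the moment at which its call begins.
- robot.hand_in(): hands the job in; it is judged then, once.
The state is a dict: "clock": time; "joint_positions": joint angles; "joint_vel": joint speeds; "tau": joint torques, N m; "tcp_pos": TCP position; "eef_rot": TCP orientation; "force": force on the tool from outside, world axes, zero at the start; "wrist_torque": the same for the moment, N m; "opening": opening from 0.0 (shut) to 1.0 (fully open); "finger_force": force on a finger pad.
Only numpy, scipy, OpenCV 4.12 (cv2) and the standard library are available. Lean on these libraries where they do the work, as an engineer would, in place of code of your own. Each camera call takes 0.05 s, during which the arm holds its last target. There are 200 camera calls.

## Working session

There is one attempt and no reset: what is moved stays moved. The work goes in short steps, Python scripts to look and compute and a shell command to move; the robot and the scene stay as the last step left them, time stands still between calls to the robot, and variables do not carry over. Pictures are saved under pics/ and viewed, at most 10 in all, crops included, and the job is handed in when it is done.

```bash
ls; mkdir -p pics
cat > h.py <<'E'
import numpy as np,cv2
from scipy.spatial.transform import Rotation as R
from rig import robot,camera
def cloud(c):
    z=c["z_map"];v,u=np.mgrid[:z.shape[0],:z.shape[1]]
    p=np.stack([(u-c["cx"])*z/c["fx"],(v-c["cy"])*z/c["fy"],z],-1)
    w=p@R.from_quat(c["orientation"]).as_matrix().T+np.array(c["position"])
    w[z==0]=np.nan
    return w
def save(c,n): cv2.imwrite("pics/"+n,cv2.cvtColor(c["frame"],cv2.COLOR_RGB2BGR))
E
python3 - <<'E'
from h import *
for n in("scene","top"):
    c=camera(n);save(c,n+"0.png");np.save(n+"0.npy",cloud(c));print(n,c["position"],c["orientation"],c["fx"])
print(robot.sense())
E
```

```text
pics
scene [ 1.08973055 -0.48178918  1.00353834] [ 0.83956045  0.41366593 -0.15590262 -0.31577385] 367.4970467990416
top [ 0.22765358 -0.02754351  1.55955889] [-0.69015335  0.7147336  -0.08131752  0.07894106] 386.27937480494944
{'clock': 0.1, 'joint_positions': array([ 1.06191415,  0.47772521,  0.02234155,  1.55631288, -0.011515  ,
        1.10933172, -0.0830899 ]), 'joint_vel': array([ 0.00263271, -0.00268387,  0.00110893, -0.00422064,  0.00048628,
       -0.00088482, -0.00141359]), 'tau': array([ 4.21443576e-03, -5.84093928e+01,  1.53988693e+00, -2.73316187e+01,
       -5.42509498e-02,  1.30651353e-02,  2.62259505e-05]), 'tcp_pos': array([ 0.26311662, -0.62099395,  0.20679051]), 'eef_rot': array([ 9.79986001e-01,  1.99064709e-01, -2.15754963e-04, -7.95876615e-04]), 'force': array([-7.67629065e-01, -8.50708638e-04, -1.24663101e+00]), 'wrist_torque': array([-0.0219843 ,  0.00444983,  0.0266253 ]), 'finger_force': 0.0, 'opening': 1.0033271202305893}
```

View pics/scene0.png

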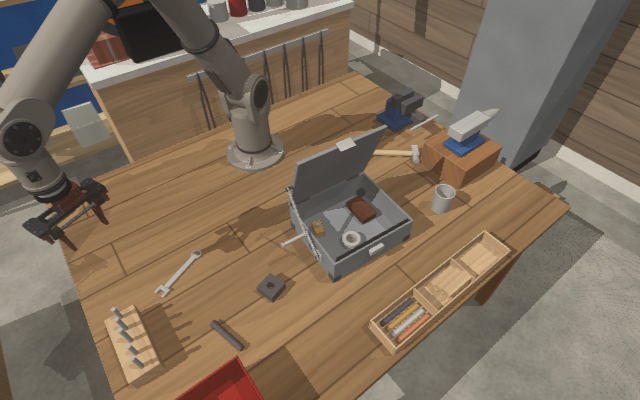

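View pics/top0.png

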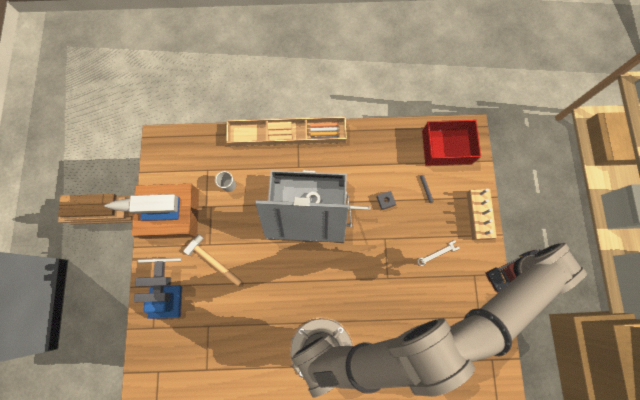

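The scene view shows the chest at about (350,225), the handle at (295,238) and the bolster at (271,287). In the top view the chest is at (305,205), the handle runs (350,207) to (368,208), and the bolster is at (387,200).

Run:
```python
from h import *
t=np.load("top0.npy");s=np.load("scene0.npy")
print("chest top px",[t[p].round(3) for p in((175,275),(175,345),(238,262),(240,345),(208,358),(208,366),(200,393))])
print("scene handle",[s[p].round(3) for p in((243,285),(240,292),(239,298),(238,301))])
P=np.vstack([t[150:260,240:380].reshape(-1,3),s[120:290,270:430].reshape(-1,3)])
rim=P[(abs(P[:,2]-.1)<.004)]
r=cv2.minAreaRect(rim[:,:2].astype(np.float32));print("rim rect",r,len(rim))
for nm,A in(("top",t[190:225,345:376]),("scene",s[225:255,275:310])):
    a=A.reshape(-1,3);a=a[(a[:,2]>.09)&(a[:,2]<.13)]
    print(nm,len(a),a[np.argsort(a[:,1])][::max(1,len(a)//25)].round(3).tolist())
```

```text
chest top px [array([0.679, 0.162, 0.086]), array([ 0.664, -0.116,  0.102]), array([0.44 , 0.226, 0.003]), array([ 0.42 , -0.109,  0.008]), array([ 0.528, -0.159,  0.11 ]), array([ 0.526, -0.189,  0.117]), array([ 0.573, -0.31 ,  0.032])]
scene handle [array([ 0.529, -0.195,  0.112]), array([ 0.531, -0.172,  0.11 ]), array([ 0.469, -0.114, -0.004]), array([ 0.478, -0.108,  0.007])]
rim rect ((0.5363065600395203, 0.19772425293922424), (0.3075750768184662, 0.8047507405281067), 4.2515363693237305) 979
top 90 [[0.53, -0.205, 0.112], [0.519, -0.201, 0.11], [0.523, -0.197, 0.108], [0.527, -0.193, 0.109], [0.524, -0.19, 0.107], [0.531, -0.186, 0.112], [0.531, -0.182, 0.112], [0.529, -0.179, 0.105], [0.532, -0.174, 0.11], [0.537, -0.171, 0.105], [0.527, -0.17, 0.114], [0.535, -0.166, 0.115], [0.528, -0.163, 0.108], [0.532, -0.159, 0.112], [0.531, -0.155, 0.114], [0.532, -0.151, 0.114], [0.532, -0.147, 0.113], [0.528, -0.143, 0.112], [0.529, -0.14, 0.109], [0.536, -0.136, 0.115], [0.529, -0.132, 0.112], [0.537, -0.129, 0.111], [0.537, -0.125, 0.111], [0.523, -0.123, 0.121], [0.557, -0.123, 0.095], [0.527, -0.121, 0.105], [0.595, -0.112, 0.102], [0.584, -0.112, 0.097], [0.572, -0.112, 0.098], [0.563, -0.111, 0.102]]
scene 182 [[0.528, -0.206, 0.101], [0.521, -0.205, 0.101], [0.518, -0.202, 0.11], [0.53, -0.196, 0.109], [0.532, -0.19, 0.106], [0.532, -0.187, 0.114], [0.533, -0.18, 0.109], [0.526, -0.175, 0.112], [0.53, -0.171, 0.112], [0.526, -0.165, 0.113], [0.528, -0.159, 0.111], [0.532, -0.154, 0.111], [0.534, -0.149, 0.108], [0.528, -0.144, 0.113], [0.535, -0.138, 0.111], [0.537, -0.132, 0.108], [0.533, -0.13, 0.117], [0.518, -0.129, 0.13], [0.526, -0.128, 0.128], [0.541, -0.125, 0.091], [0.54, -0.124, 0.094], [0.534, -0.123, 0.117], [0.534, -0.112, 0.098], [0.499, -0.11, 0.096], [0.52, -0.109, 0.101], [0.52, -0.106, 0.099]]
```

Run:
```python
from h import *
t=np.load("top0.npy");s=np.load("scene0.npy")
P=np.vstack([t[150:260,240:380].reshape(-1,3),s[120:290,270:430].reshape(-1,3)])
P=P[(P[:,1]>-.25)&(P[:,1]<.22)&(P[:,0]<.72)]
def ransac(Q,up,tol=.004):
    rng=np.random.default_rng(0);best=None
    for _ in range(800):
        a=Q[rng.choice(len(Q),3,False)];n=np.cross(a[1]-a[0],a[2]-a[0]);l=np.linalg.norm(n)
        if l<1e-6: continue
        n/=l
        if not up(n): continue
        m=abs((Q-a[0])@n)<tol
        if best is None or m.sum()>best.sum(): best=m
    c=Q[best].mean(0);n=np.linalg.svd(Q[best]-c)[2][2];return c,n*np.sign(n[0] or 1),best.sum(),Q[best]
for nm,src in(("outer",t),("inner",s)):
    Q=src[150:260,240:380] if nm=="outer" else src[120:230,270:400]
    Q=Q.reshape(-1,3);Q=Q[(Q[:,2]>.13)&(Q[:,2]<.4)&(abs(Q[:,1])<.25)&(Q[:,0]<.6)]
    c,n,k,I=ransac(Q,lambda n:abs(n[2])<.6 and abs(n[2])>.15)
    print(nm,c.round(4),n.round(4),k,"yaw",np.degrees(np.arctan2(n[1],n[0])).round(2),"tilt",np.degrees(np.arcsin(n[2])).round(2),"zmax",I[:,2].max().round(3),"y",np.percentile(I[:,1],[1,99]).round(3))
# far outer wall / end wall faces (scene)
Q=P[(P[:,2]>.02)&(P[:,2]<.092)]
for nm,up in(("xwall",lambda n:abs(n[0])>.95),("ywall",lambda n:abs(n[1])>.95)):
    q=Q[Q[:,0]>.62] if nm=="xwall" else Q[(Q[:,1]<-.08)]
    c,n,k,I=ransac(q,up,.003);print(nm,c.round(4),n.round(4),k)
a=np.vstack([t[190:225,345:376].reshape(-1,3),s[225:255,275:310].reshape(-1,3)])
a=a[(a[:,2]>.103)&(a[:,2]<.118)&(a[:,1]<-.13)&(a[:,1]>-.19)]
print("handle",np.polyfit(a[:,1]+.16,a[:,0],1),np.median(a,0),len(a))
b=t[185:220,370:405].reshape(-1,3);b=b[(b[:,2]>.022)];print("bolster",cv2.minAreaRect(b[:,:2].astype(np.float32)))
rim=P[(abs(P[:,2]-.1)<.004)&(P[:,0]>.63)];print("far rim",np.percentile(rim,[2,50,98],axis=0).round(3),np.polyfit(rim[:,1],rim[:,0],1))
```

```text
outer [0.4619 0.0442 0.2542] [ 0.9454 -0.0773 -0.3166] 2880 yaw -4.68 tilt -18.46 zmax 0.361 y [-0.102  0.192]
inner [0.4714 0.0326 0.2544] [ 0.9477 -0.078  -0.3094] 2810 yaw -4.7 tilt -18.03 zmax 0.355 y [-0.107  0.187]
xwall [0.6791 0.0178 0.0548] [ 0.9968 -0.0791 -0.0126] 927
ywall [ 0.5551 -0.1144  0.0576] [ 0.081   0.9966 -0.0144] 454
handle [0.08803212 0.53059275] [ 0.531163   -0.16146321  0.1107359 ] 127
bolster ((0.5676383972167969, -0.2557947635650635), (0.05947839468717575, 0.11984433233737946), 17.5633544921875)
far rim [[ 0.635 -0.12   0.096]
 [ 0.673  0.014  0.1  ]
 [ 0.69   0.178  0.104]] [0.05383684 0.66999083]
```

```bash
python3 -m creep '[{"dx":1.6,"dy":2.7,"wz":0.11},{"dx":3.3,"dy":5.5,"wz":0.22},{"dx":5,"dy":8.2,"wz":0.33},{"dx":6.6,"dy":11,"wz":0.44},{"dx":8.3,"dy":13.7,"wz":0.55},{"dx":10,"dy":16.4,"wz":0.66},{"dx":11.6,"dy":19.2,"wz":0.77},{"dx":13.2,"dy":21.8,"wz":0.88}]' 5
python3 -c "
from scipy.spatial.transform import Rotation as R
print((R.from_rotvec([.26*.9967,-.26*.08,0])*R.from_rotvec([0,0,.21])).as_rotvec())"
```

```text
[ 0.25600282 -0.04793302  0.20881415]validation failed for argument at $[0]...
```

```bash
python3 -m creep '[{"dx":1.6,"dy":2.7,"dz":0,"wx":0,"wy":0,"wz":0.11},{"dx":3.3,"dy":5.5,"dz":0,"wx":0,"wy":0,"wz":0.22},{"dx":5,"dy":8.2,"dz":0,"wx":0,"wy":0,"wz":0.33},{"dx":6.6,"dy":11,"dz":0,"wx":0,"wy":0,"wz":0.44},{"dx":8.3,"dy":13.7,"dz":0,"wx":0,"wy":0,"wz":0.55},{"dx":10,"dy":16.4,"dz":0,"wx":0,"wy":0,"wz":0.66},{"dx":11.6,"dy":19.2,"dz":0,"wx":0,"wy":0,"wz":0.77},{"dx":13.2,"dy":21.8,"dz":0,"wx":0,"wy":0,"wz":0.88}]' 5
```

```text
clock: 0.77
tcp_pos: [0.3958, -0.4016, 0.2074]
eef_rot: [0.8, 0.6, -0.0, -0.0]
force: [-0.5, 0.4, -0.1]
opening: 0.568
finger_force: 0.0
```

```bash
python3 -m creep '[{"dx":1.6,"dy":2.5,"dz":0,"wx":0.03,"wy":-0.006,"wz":0.026},{"dx":3.3,"dy":5,"dz":0,"wx":0.06,"wy":-0.012,"wz":0.052},{"dx":5,"dy":7.6,"dz":-0.5,"wx":0.096,"wy":-0.018,"wz":0.078},{"dx":6.6,"dy":10.1,"dz":-1,"wx":0.128,"wy":-0.024,"wz":0.105},{"dx":8.3,"dy":12.6,"dz":-1.5,"wx":0.16,"wy":-0.03,"wz":0.13},{"dx":10,"dy":15.1,"dz":-2,"wx":0.19,"wy":-0.036,"wz":0.157},{"dx":11.6,"dy":17.6,"dz":-3,"wx":0.224,"wy":-0.042,"wz":0.183},{"dx":13.2,"dy":20.2,"dz":-4,"wx":0.256,"wy":-0.048,"wz":0.209}]' 5
python3 - <<'E'
from h import *
c=camera("scene");save(c,"s1.png");s=c["frame"][100:330,180:480]
c2=camera("wrist");w=c2["frame"]
cv2.imwrite("pics/m1.png",cv2.cvtColor(np.vstack([cv2.resize(s,(450,345)),cv2.resize(w,(400,250))[:, :].copy() if 0 else cv2.copyMakeBorder(cv2.resize(w,(400,250)),0,0,0,50,0)]),cv2.COLOR_RGB2BGR))
r=robot.sense();print(r["tcp_pos"],R.from_quat(r["eef_rot"]).as_matrix().round(3),r["joint_positions"].round(2))
W=cloud(c2);a=W.reshape(-1,3);a=a[(a[:,2]>.095)&(a[:,2]<.122)&(a[:,1]<-.14)&(a[:,1]>-.195)&(abs(a[:,0]-.53)<.03)]
if len(a): print(len(a),np.polyfit(a[:,1]+.183,a[:,0],1),np.percentile(a,[5,50,95],axis=0).round(4))
E
```

```text
clock: 1.43
tcp_pos: [0.5289, -0.1996, 0.1671]
eef_rot: [0.728, 0.673, 0.096, -0.089]
force: [0.1, -0.8, 0.2]
opening: 0.569
finger_force: 0.0
[ 0.529131   -0.19550791  0.16559949] [[ 0.071  0.997  0.017]
 [ 0.962 -0.073  0.263]
 [ 0.264 -0.002 -0.965]] [ 0.72  0.44 -0.42  1.78 -0.09  1.03  0.31]
1126 [0.08141377 0.52472936] [[ 0.52   -0.1921  0.109 ]
 [ 0.526  -0.1681  0.112 ]
 [ 0.5316 -0.1427  0.1136]]
```

View pics/m1.png

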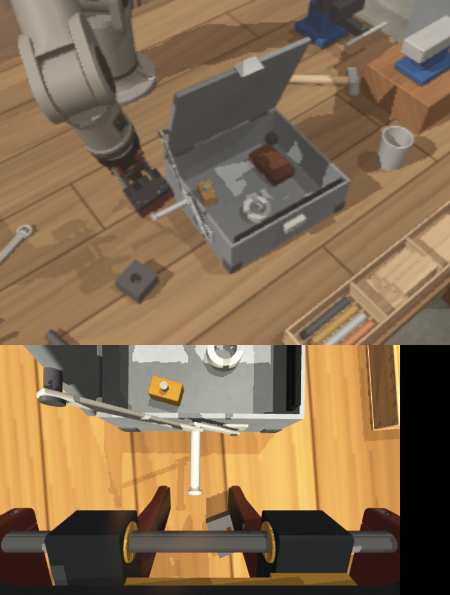

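The fingers straddle the handle with room on both sides: in the lower wrist view the handle is at about (195,460), between fingers at 155 and 245. The arm is clear of the lid. Next I go down and pinch.

```bash
python3 -m creep '[{"dx":-0.1,"dy":0.3,"dz":-1.2,"wx":0,"wy":0,"wz":0},{"dx":-0.2,"dy":0.6,"dz":-2.4,"wx":0,"wy":0,"wz":0},{"dx":-0.3,"dy":0.9,"dz":-3.6,"wx":0,"wy":0,"wz":0},{"dx":-0.4,"dy":1.2,"dz":-4.8,"wx":0,"wy":0,"wz":0},{"dx":-0.4,"dy":1.5,"dz":-6,"wx":0,"wy":0,"wz":0},{"dx":-0.4,"dy":1.7,"dz":-6.8,"wx":0,"wy":0,"wz":0},{"dx":-0.4,"dy":1.7,"dz":-6.8,"wx":0,"wy":0,"wz":0},{"dx":-0.4,"dy":1.7,"dz":-6.8,"wx":0,"wy":0,"wz":0}]' 5 
Z='{"dx":0,"dy":0,"dz":0,"wx":0,"wy":0,"wz":0}'; python3 -c "
from h import *;r=robot.sense();print(r['tcp_pos'],r['force'])"
```

```text
clock: 2.2
tcp_pos: [0.5234, -0.1844, 0.0994]
eef_rot: [0.729, 0.672, 0.095, -0.088]
force: [-0.4, -0.3, 0.2]
opening: 0.571
finger_force: 0.0
[ 0.52336802 -0.18439683  0.09942496] [-0.39708646 -0.34374085  0.15988799]
```

```bash
python3 -m creep '[{"dx":0,"dy":0,"dz":0,"wx":0,"wy":0,"wz":0},{"dx":0,"dy":0,"dz":0,"wx":0,"wy":0,"wz":0},{"dx":0,"dy":0,"dz":0,"wx":0,"wy":0,"wz":0},{"dx":0,"dy":0,"dz":0,"wx":0,"wy":0,"wz":0},{"dx":0,"dy":0,"dz":0,"wx":0,"wy":0,"wz":0},{"dx":0,"dy":0,"dz":0,"wx":0,"wy":0,"wz":0},{"dx":0,"dy":0,"dz":0,"wx":0,"wy":0,"wz":0},{"dx":0,"dy":0,"dz":0,"wx":0,"wy":0,"wz":0}]' 0.6 15
```

```text
clock: 2.87
tcp_pos: [0.5246, -0.1841, 0.1002]
eef_rot: [0.728, 0.673, 0.096, -0.087]
force: [3.4, 1.1, 2.0]
opening: 0.071
finger_force: 1.6
```

Run:
```python
from h import *
c2=camera("wrist");save(c2,"w2.png");r=robot.sense();print(r["tcp_pos"],r["force"],r["opening"],r["finger_force"])
W=cloud(c2);a=W.reshape(-1,3);a=a[(a[:,2]>.095)&(a[:,2]<.125)&(a[:,1]<-.135)&(a[:,1]>-.165)&(abs(a[:,0]-.53)<.03)]
print(len(a),np.polyfit(a[:,1]+.183,a[:,0],1),np.percentile(a,[5,50,95],axis=0).round(4))
```

```text
[ 0.52455896 -0.18415482  0.10022933] [2.41775374 0.52093404 0.7712262 ] 0.06825067954008879 1.7109451878968684
1150 [0.08116356 0.52462942] [[ 0.522  -0.1635  0.109 ]
 [ 0.5273 -0.15    0.1119]
 [ 0.5327 -0.1365  0.1136]]
```

View pics/w2.png

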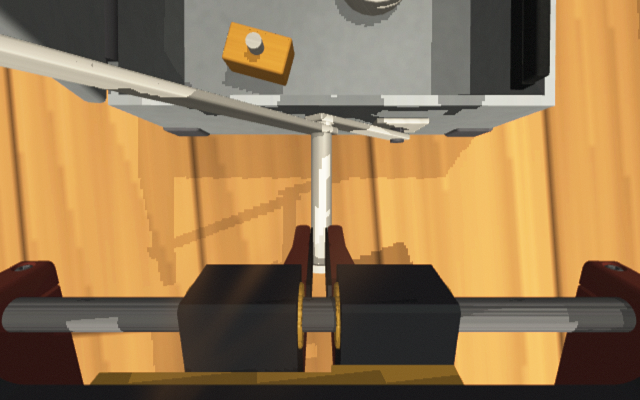

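The handle is between the fingers, at about (320,250). The opening matches the 0.6 cm I commanded, so I close fully to check the grip.

```bash
python3 -m creep '[{"dx":0,"dy":0,"dz":0,"wx":0,"wy":0,"wz":0},{"dx":0,"dy":0,"dz":0,"wx":0,"wy":0,"wz":0},{"dx":0,"dy":0,"dz":0,"wx":0,"wy":0,"wz":0},{"dx":0,"dy":0,"dz":0,"wx":0,"wy":0,"wz":0}]' 0 25
```

```text
clock: 3.25
tcp_pos: [0.5245, -0.184, 0.1005]
eef_rot: [0.728, 0.673, 0.096, -0.087]
force: [2.8, 2.4, 5.4]
opening: 0.004
finger_force: 4.0
```

Run:
```python
from h import *
c=camera("scene");c2=camera("wrist")
a=cv2.resize(c["frame"][205:275,250:340],(540,420),interpolation=cv2.INTER_CUBIC)
b=cv2.resize(c2["frame"][100:300,250:400],(225,300))
m=np.zeros((420,780,3),np.uint8);m[:,:540]=a;m[:300,548:773]=b
cv2.imwrite("pics/m3.png",cv2.cvtColor(m,cv2.COLOR_RGB2BGR))
W=cloud(c2)
for v in range(140,300,10): print(v,W[v,320].round(3),W[v,305].round(3))
```

```text
140 [ 0.528 -0.131  0.114] [ 0.517 -0.112 -0.003]
150 [ 0.528 -0.136  0.113] [ 0.516 -0.121 -0.001]
160 [ 0.527 -0.141  0.113] [ 0.515 -0.13  -0.   ]
170 [ 0.527 -0.147  0.113] [ 0.515 -0.139  0.001]
180 [ 0.526 -0.152  0.114] [ 0.514 -0.148  0.001]
190 [ 0.526 -0.158  0.113] [ 0.513 -0.157  0.   ]
200 [ 0.526 -0.163  0.112] [ 0.513 -0.166 -0.001]
210 [ 0.525 -0.169  0.113] [ 0.512 -0.175  0.001]
220 [ 0.525 -0.174  0.112] [ 0.511 -0.184  0.001]
230 [ 0.524 -0.179  0.121] [ 0.517 -0.177  0.126]
240 [ 0.524 -0.182  0.134] [ 0.517 -0.181  0.138]
250 [ 0.524 -0.185  0.145] [ 0.517 -0.183  0.149]
260 [ 0.523 -0.187  0.155] [ 0.517 -0.186  0.157]
270 [ 0.523 -0.189  0.163] [ 0.52  -0.177  0.21 ]
280 [ 0.523 -0.191  0.17 ] [ 0.52  -0.179  0.213]
290 [ 0.523 -0.194  0.172] [ 0.52  -0.18   0.218]
```

View pics/m3.png

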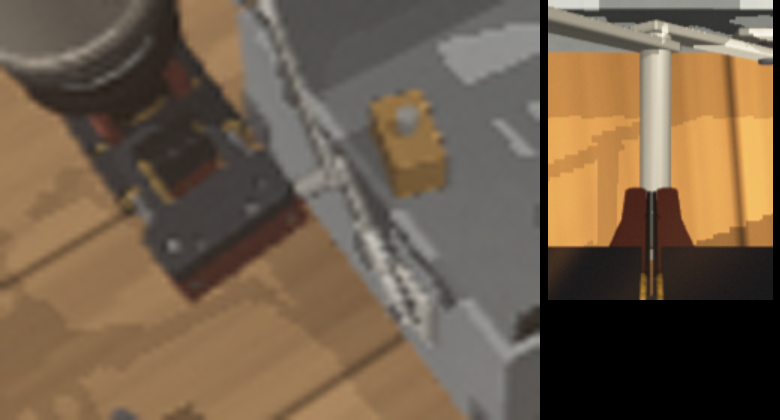

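The fingers are shut just above the rod: their tips show at z≈0.117, while the rod top is at 0.113. I reopen and check the tip height against the TCP.

```bash
python3 -m creep '[{"dx":0,"dy":0,"dz":0,"wx":0,"wy":0,"wz":0},{"dx":0,"dy":0,"dz":0,"wx":0,"wy":0,"wz":0},{"dx":0,"dy":0,"dz":0,"wx":0,"wy":0,"wz":0},{"dx":0,"dy":0,"dz":0,"wx":0,"wy":0,"wz":0},{"dx":0,"dy":0,"dz":0,"wx":0,"wy":0,"wz":0},{"dx":0,"dy":0,"dz":0,"wx":0,"wy":0,"wz":0}]' 4 25;  python3 - <<'E'
from h import *
r=robot.sense();M=R.from_quat(r["eef_rot"]).as_matrix()
for n in("wrist","scene"):
    c=camera(n);W=cloud(c)
    L=(W-r["tcp_pos"])@M;L=L.reshape(-1,3)   # tool frame
    for sgn in(1,-1):
        m=(sgn*L[:,1]>.012)&(sgn*L[:,1]<.05)&(abs(L[:,0])<.025)&(L[:,2]>-.08)&(L[:,2]<.03)
        if m.sum()>3: print(n,sgn,m.sum(),"tool-z of finger pts",np.percentile(L[m,2],[50,90,98,100]).round(4))
    print(n,c["position"]-r["tcp_pos"])
    m=(abs(L[:,1])<.02)&(abs(L[:,0])<.03)&(abs(L[:,2])<.03)
    if m.sum(): print("rod in tool",m.sum(),np.percentile(L[m],[5,50,95],axis=0).round(4))
print(r["force"],r["opening"],r["tcp_pos"],r["joint_positions"].round(3))
E
```

```text
clock: 3.85
tcp_pos: [0.5229, -0.185, 0.0993]
eef_rot: [0.729, 0.672, 0.095, -0.088]
force: [0.5, 0.4, -1.0]
opening: 0.419
finger_force: 0.0
wrist 1 2238 tool-z of finger pts [-0.0548 -0.026  -0.0173 -0.0144]
wrist -1 2237 tool-z of finger pts [-0.0545 -0.0255 -0.0174 -0.0135]
wrist [0.00096142 0.02665804 0.19005979]
rod in tool 2207 [[-0.0111 -0.0197 -0.0252]
 [ 0.0059  0.0017 -0.0122]
 [ 0.0273  0.0172 -0.0053]]
scene -1 11 tool-z of finger pts [-0.0643 -0.0602 -0.0575 -0.0569]
scene [ 0.56687949 -0.29679331  0.90427348]
[ 0.49770526  0.36144459 -0.99176268] 0.41886931267855076 [ 0.52285106 -0.18499586  0.09926486] [ 0.701  0.503 -0.414  1.858 -0.073  0.883  0.295]
```

```bash
python3 -m creep '[{"dx":0,"dy":0.1,"dz":-0.4,"wx":0,"wy":0,"wz":0},{"dx":0,"dy":0.2,"dz":-0.8,"wx":0,"wy":0,"wz":0},{"dx":0.1,"dy":0.3,"dz":-1.2,"wx":0,"wy":0,"wz":0},{"dx":0.1,"dy":0.4,"dz":-1.6,"wx":0,"wy":0,"wz":0},{"dx":0.1,"dy":0.5,"dz":-2.1,"wx":0,"wy":0,"wz":0},{"dx":0.1,"dy":0.5,"dz":-2.1,"wx":0,"wy":0,"wz":0}]' - && python3 -m creep '[{"dx":0,"dy":0,"dz":0,"wx":0,"wy":0,"wz":0},{"dx":0,"dy":0,"dz":0,"wx":0,"wy":0,"wz":0},{"dx":0,"dy":0,"dz":0,"wx":0,"wy":0,"wz":0},{"dx":0,"dy":0,"dz":0,"wx":0,"wy":0,"wz":0},{"dx":0,"dy":0,"dz":0,"wx":0,"wy":0,"wz":0},{"dx":0,"dy":0,"dz":0,"wx":0,"wy":0,"wz":0},{"dx":0,"dy":0,"dz":0,"wx":0,"wy":0,"wz":0}]' 0 20
```

```text
clock: 4.45
tcp_pos: [0.5237, -0.1789, 0.0775]
eef_rot: [0.728, 0.673, 0.095, -0.089]
force: [0.1, 0.4, 0.1]
opening: 0.458
finger_force: 0.0
clock: 5.03
tcp_pos: [0.5264, -0.1797, 0.0791]
eef_rot: [0.729, 0.673, 0.096, -0.086]
force: [4.9, -0.3, -3.5]
opening: 0.134
finger_force: 21.5
```

Gripped: the opening reads 11.8 mm, matching the rod. Now I lift along the arc.

```bash
python3 -m creep '[{"dx":0.2,"dy":0,"dz":0.1,"wx":0,"wy":0,"wz":0},{"dx":0.4,"dy":-0.02,"dz":0.25,"wx":0,"wy":0,"wz":0},{"dx":0.6,"dy":-0.03,"dz":0.4,"wx":0,"wy":0,"wz":0},{"dx":0.75,"dy":-0.05,"dz":0.5,"wx":0,"wy":0,"wz":0},{"dx":0.95,"dy":-0.06,"dz":0.65,"wx":0,"wy":0,"wz":0},{"dx":1.1,"dy":-0.07,"dz":0.75,"wx":0,"wy":0,"wz":0},{"dx":1.3,"dy":-0.09,"dz":0.87,"wx":0,"wy":0,"wz":0}]'
```

```text
clock: 5.62
tcp_pos: [0.5354, -0.1804, 0.0876]
eef_rot: [0.729, 0.673, 0.094, -0.09]
force: [-8.6, -0.2, 2.5]
opening: 0.127
finger_force: 20.7
```

```bash
python3 -m creep '[{"dx":0.25,"dy":-0.02,"dz":0.15,"wx":0,"wy":0,"wz":0},{"dx":0.5,"dy":-0.04,"dz":0.3,"wx":0,"wy":0,"wz":0},{"dx":0.75,"dy":-0.06,"dz":0.43,"wx":0,"wy":0,"wz":0},{"dx":1.0,"dy":-0.08,"dz":0.55,"wx":0,"wy":0,"wz":0},{"dx":1.25,"dy":-0.1,"dz":0.67,"wx":0,"wy":0,"wz":0},{"dx":1.5,"dy":-0.12,"dz":0.77,"wx":0,"wy":0,"wz":0},{"dx":1.75,"dy":-0.14,"dz":0.87,"wx":0,"wy":0,"wz":0},{"dx":1.9,"dy":-0.15,"dz":0.92,"wx":0,"wy":0,"wz":0}]'
```

```text
clock: 6.28
tcp_pos: [0.5535, -0.182, 0.0978]
eef_rot: [0.729, 0.673, 0.093, -0.09]
force: [-13.2, 0.2, 11.0]
opening: 0.129
finger_force: 20.4
```

Swung about 0.4 rad, well past centre. I release and back off upward.

```bash
python3 -m creep '[{"dx":-0.1,"dy":0,"dz":0.1,"wx":0,"wy":0,"wz":0},{"dx":-0.1,"dy":0,"dz":0.1,"wx":0,"wy":0,"wz":0},{"dx":-0.1,"dy":0,"dz":0.1,"wx":0,"wy":0,"wz":0},{"dx":-0.1,"dy":0,"dz":0.1,"wx":0,"wy":0,"wz":0},{"dx":-0.1,"dy":0,"dz":0.1,"wx":0,"wy":0,"wz":0}]' 4 && python3 -m creep '[{"dx":0,"dy":-0.3,"dz":1.2,"wx":0,"wy":0,"wz":0},{"dx":0,"dy":-0.7,"dz":2.4,"wx":0,"wy":0,"wz":0},{"dx":0,"dy":-1.2,"dz":4,"wx":0,"wy":0,"wz":0},{"dx":0,"dy":-1.8,"dz":6,"wx":0,"wy":0,"wz":0},{"dx":0,"dy":-2.4,"dz":8.5,"wx":0,"wy":0,"wz":0},{"dx":0,"dy":-3,"dz":11,"wx":0,"wy":0,"wz":0},{"dx":0,"dy":-4,"dz":14,"wx":0,"wy":0,"wz":0},{"dx":0,"dy":-5,"dz":17,"wx":0,"wy":0,"wz":0}]' -
python3 - <<'E'
from h import *
c=camera("scene");a=c["frame"][100:320,180:480];t=camera("top")
cv2.imwrite("pics/m4.png",cv2.cvtColor(cv2.resize(a,(780,572)),cv2.COLOR_RGB2BGR))
W=cloud(t)
for nm,Q in(("outer",W[150:260,240:345]),("inner",cloud(c)[120:230,290:400])):
    Q=Q.reshape(-1,3);Q=Q[(Q[:,2]>.15)&(Q[:,2]<.4)&(Q[:,1]>-.07)&(Q[:,1]<.19)&(Q[:,0]<.6)&(Q[:,0]>.38)]
    ce=np.median(Q,0)
    for _ in range(6):
        n=np.linalg.svd(Q-Q.mean(0),full_matrices=False)[2][2];d=abs((Q-Q.mean(0))@n);Q=Q[d<max(.005,2*np.median(d))]
    n*=np.sign(n[0]);print(nm,len(Q),Q.mean(0).round(4),n.round(3),"lid",72-np.degrees(np.arccos(-n[2])) if n[2]<0 else 0)
print(robot.sense()["joint_positions"].round(2))
E
```

```text
clock: 6.7
tcp_pos: [0.5562, -0.1819, 0.098]
eef_rot: [0.728, 0.673, 0.096, -0.087]
force: [-0.4, -1.2, -0.3]
opening: 0.445
finger_force: 0.0
clock: 7.37
tcp_pos: [0.5552, -0.232, 0.2698]
eef_rot: [0.728, 0.673, 0.095, -0.088]
force: [0.0, -0.5, -0.3]
opening: 0.457
finger_force: 0.0
outer 2522 [0.4737 0.0602 0.2595] [ 0.928 -0.076 -0.364] lid 3.3260653072158277
inner 1917 [0.484  0.0538 0.2597] [ 0.931 -0.076 -0.357] lid 2.9423182434178443
[ 0.73  0.4  -0.4   1.57 -0.1   1.26  0.31]
```

View pics/m4.png

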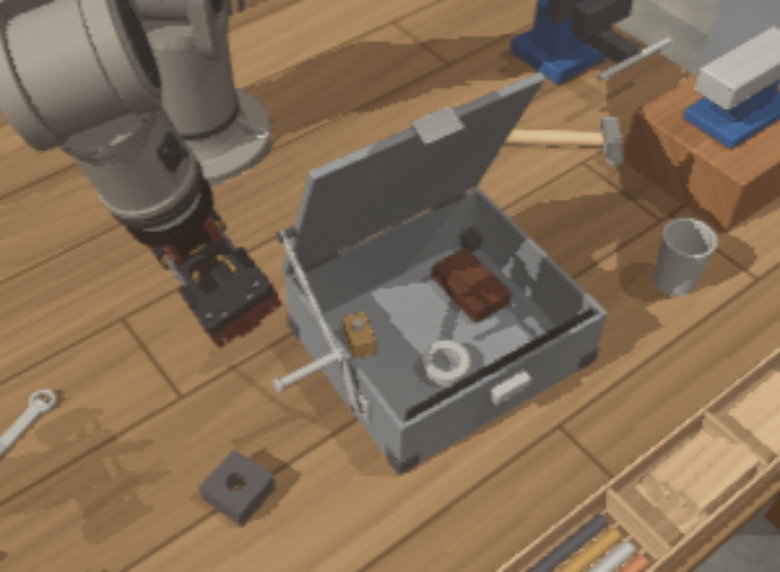

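The lid has moved about 3°, to roughly 69° above level, and the stay knee now sits high at about (345,355), so the stay is unlocked. Nothing else has moved. Next I bring the closed fingers behind the lid.

```bash
cat > g.py <<'E'
from h import *
ex=np.array([.9968,-.080,0]);ey=np.array([.080,.9968,0]);ez=np.array([0,0,1.])
OFF=.014   # tip lies OFF behind the TCP reading, along tool z
def ori(p):
    p=np.radians(p);z=np.sin(p)*ex-np.cos(p)*ez;y=-ey
    return R.from_matrix(np.stack([np.cross(y,z),y,z],1))
def push(a,p,gap=0.):
    "TCP pose with the tip at lid_push, lid a deg above level, tool pitch p, gap m off the face"
    r=np.radians(a);n=-np.sin(r)*ex+np.cos(r)*ez
    P=.4154*ex+.0804*ey+.1*ez+.22*(np.cos(r)*ex+np.sin(r)*ez)+(.012+gap)*n
    o=ori(p);return P+OFF*o.apply([0,0,1]),o
def rel(P,o,base=None):
    s=robot.sense();P0,o0=base or (s["tcp_pos"],R.from_quat(s["eef_rot"]))
    return ((P-P0)*100).round(2),(o*o0.inv()).as_rotvec().round(3)
E
python3 - <<'E'
from g import *
o0=R.from_quat(robot.sense()["eef_rot"])
P,o=push(69,40,.04)
print("total",rel(P,o),P)
print(rel(np.array([.43,-.14,.44]),ori(20)))
E
```

```text
total (array([-9.83, 27.88,  3.95]), array([ 0.325, -0.367, -1.538])) [0.45967075 0.04376722 0.31329823]
(array([-12.8 ,   9.5 ,  16.62]), array([ 0.075, -0.072, -1.566]))
```

```bash
python3 -m creep '[{"dx":-1,"dy":0,"dz":3,"wx":0.024,"wy":-0.027,"wz":-0.115},{"dx":-3,"dy":0.5,"dz":6,"wx":0.048,"wy":-0.055,"wz":-0.23},{"dx":-5,"dy":1,"dz":9,"wx":0.072,"wy":-0.082,"wz":-0.345},{"dx":-7,"dy":2,"dz":12,"wx":0.096,"wy":-0.11,"wz":-0.46},{"dx":-9,"dy":4,"dz":14,"wx":0.12,"wy":-0.137,"wz":-0.575},{"dx":-11,"dy":6,"dz":15.5,"wx":0.145,"wy":-0.165,"wz":-0.69},{"dx":-12,"dy":8,"dz":16.5,"wx":0.17,"wy":-0.19,"wz":-0.805},{"dx":-13,"dy":10,"dz":17,"wx":0.195,"wy":-0.22,"wz":-0.92}]' 0 20
python3 - <<'E'
from g import *
print(rel(np.array([.41,.044,.40]),ori(40)),robot.sense()["joint_positions"].round(2))
E
```

```text
clock: 8.13
tcp_pos: [0.4249, -0.1315, 0.4393]
eef_rot: [0.925, 0.271, 0.265, -0.031]
force: [-0.4, 0.3, 1.0]
opening: 0.007
finger_force: 0.0
(array([-1.49, 17.55, -3.93]), array([ 0.123, -0.142, -0.617])) [ 0.94 -0.25 -0.35  1.97 -0.59  1.16 -0.24]
```

```bash
python3 - <<'E'
from g import *
P,o=push(69,25,.035);print(P,rel(P,o))
E
python3 -m creep '[{"dx":-0.5,"dy":2.5,"dz":-0.5,"wx":0.02,"wy":-0.02,"wz":-0.1},{"dx":-0.5,"dy":5,"dz":-1,"wx":0.04,"wy":-0.04,"wz":-0.2},{"dx":-0.5,"dy":7.5,"dz":-1.5,"wx":0.05,"wy":-0.05,"wz":-0.3},{"dx":-0.5,"dy":10,"dz":-2,"wx":0.06,"wy":-0.06,"wz":-0.4},{"dx":-0.5,"dy":12.5,"dz":-2.5,"wx":0.06,"wy":-0.06,"wz":-0.5},{"dx":-0.5,"dy":15,"dz":-3,"wx":0.05,"wy":-0.03,"wz":-0.6},{"dx":-0.5,"dy":17.5,"dz":-3.5,"wx":0.04,"wy":0,"wz":-0.63},{"dx":-0.5,"dy":17.5,"dz":-4,"wx":0.04,"wy":0,"wz":-0.63}]' -
python3 - <<'E'
from g import *
P,o=push(69,25,.035)
r=robot.sense();print(R.from_quat(r["eef_rot"]).as_matrix()[:,2].round(2),rel(P,o),r["joint_positions"].round(2))
E
```

```text
[0.46125123 0.04364037 0.30954269] (array([  3.64,  17.52, -12.98]), array([ 0.061,  0.117, -0.629]))
clock: 8.8
tcp_pos: [0.4521, -0.0179, 0.3911]
eef_rot: [0.965, 0.064, 0.256, 0.001]
force: [0.5, -0.1, -0.2]
opening: 0.008
finger_force: 0.0
[ 0.49  0.03 -0.87] (array([ 0.91,  6.15, -8.16]), array([ 0.033,  0.08 , -0.205])) [ 0.23 -0.34 -0.25  2.12 -0.14  0.83 -1.39]
```

```bash
python3 -m creep '[{"dx":0,"dy":1,"dz":-1,"wx":0.005,"wy":0.02,"wz":-0.03},{"dx":0,"dy":2,"dz":-2,"wx":0.01,"wy":0.04,"wz":-0.06},{"dx":0,"dy":3,"dz":-3,"wx":0.015,"wy":0.06,"wz":-0.09},{"dx":0,"dy":4,"dz":-4,"wx":0.02,"wy":0.08,"wz":-0.12},{"dx":0,"dy":5,"dz":-5,"wx":0.03,"wy":0.08,"wz":-0.15},{"dx":0,"dy":6,"dz":-6,"wx":0.03,"wy":0.08,"wz":-0.18},{"dx":0,"dy":6.2,"dz":-7,"wx":0.03,"wy":0.08,"wz":-0.2},{"dx":0,"dy":6.2,"dz":-8,"wx":0.03,"wy":0.08,"wz":-0.2}]' -
python3 - <<'E'
from g import *
P,o=push(69,25,.0)
r=robot.sense();print(R.from_quat(r["eef_rot"]).as_matrix()[:,2].round(2),rel(P,o),r["joint_positions"].round(2))
E
```

```text
clock: 9.47
tcp_pos: [0.452, 0.0405, 0.3109]
eef_rot: [0.975, -0.036, 0.217, 0.007]
force: [-0.1, 0.6, 0.3]
opening: 0.005
finger_force: 0.0
[ 0.42 -0.03 -0.91] (array([ 4.18,  0.05, -1.39]), array([-0.002,  0.002, -0.006])) [ 0.3  -0.24 -0.53  2.19  0.02  0.74 -1.91]
```

```bash
python3 -m creep '[{"dx":0.5,"dy":0,"dz":-0.2,"wx":0,"wy":0,"wz":0},{"dx":1,"dy":0,"dz":-0.4,"wx":0,"wy":0,"wz":0},{"dx":1.5,"dy":0,"dz":-0.6,"wx":0,"wy":0,"wz":0},{"dx":2,"dy":0,"dz":-0.8,"wx":0,"wy":0,"wz":0},{"dx":2.4,"dy":0,"dz":-0.9,"wx":0,"wy":0,"wz":0},{"dx":2.7,"dy":0,"dz":-1,"wx":0,"wy":0,"wz":0},{"dx":3,"dy":0,"dz":-1.1,"wx":0,"wy":0,"wz":0}]' - ; python3 -m creep '[{"dx":0.2,"dy":0,"dz":-0.1,"wx":0,"wy":0,"wz":0},{"dx":0.4,"dy":0,"dz":-0.1,"wx":0,"wy":0,"wz":0},{"dx":0.6,"dy":0,"dz":-0.2,"wx":0,"wy":0,"wz":0},{"dx":0.8,"dy":0,"dz":-0.2,"wx":0,"wy":0,"wz":0},{"dx":1.0,"dy":0,"dz":-0.3,"wx":0,"wy":0,"wz":0}]' -
```

```text
clock: 10.05
tcp_pos: [0.4828, 0.0391, 0.3002]
eef_rot: [0.975, -0.037, 0.217, 0.007]
force: [0.4, 0.2, -0.6]
opening: 0.01
finger_force: 0.0
clock: 10.47
tcp_pos: [0.4917, 0.0389, 0.2971]
eef_rot: [0.976, -0.037, 0.216, 0.007]
force: [-6.4, -0.9, 5.0]
opening: 0.004
finger_force: 3.7
```

Contact came where predicted. I compute the arc steps.

```bash
cat >> g.py <<'E'
def est():
    s=robot.sense();o=R.from_quat(s["eef_rot"]);t=s["tcp_pos"]-OFF*o.apply([0,0,1])-(.4154*ex+.0804*ey+.1*ez)
    x,z=t@ex,t[2];rho=np.hypot(x,z);a=np.degrees(np.arctan2(z,x)-np.arcsin(.012/rho))
    return a,np.sqrt(rho**2-.012**2),t@ey
def rows(al,ps):
    a,d,e=est();s=robot.sense();b=(s["tcp_pos"],R.from_quat(s["eef_rot"]))
    print("est alpha %.1f reach %.3f side %.3f"%(a,d,e))
    for x,p in zip(al,ps):
        P,o=push(x,p);print(x,*rel(P,o,b))
E
python3 - <<'E'
from g import *
rows(np.arange(66.5,50,-2),[25]*8)
E
```

```text
est alpha 69.5 reach 0.220 side -0.002
66.5 [ 1.12  0.14 -0.33] [-0.002 -0.    -0.004]
64.5 [ 1.83  0.08 -0.61] [-0.002 -0.    -0.004]
62.5 [ 2.54  0.02 -0.91] [-0.002 -0.    -0.004]
60.5 [ 3.23 -0.03 -1.24] [-0.002 -0.    -0.004]
58.5 [ 3.91 -0.09 -1.59] [-0.002 -0.    -0.004]
56.5 [ 4.58 -0.14 -1.97] [-0.002 -0.    -0.004]
54.5 [ 5.23 -0.19 -2.37] [-0.002 -0.    -0.004]
52.5 [ 5.87 -0.25 -2.8 ] [-0.002 -0.    -0.004]
```

```bash
python3 -m creep '[{"dx":0.6,"dy":0,"dz":-0.2,"wx":0,"wy":0,"wz":0},{"dx":1.2,"dy":0,"dz":-0.4,"wx":0,"wy":0,"wz":0},{"dx":1.85,"dy":0,"dz":-0.6,"wx":0,"wy":0,"wz":0},{"dx":2.55,"dy":0,"dz":-0.9,"wx":0,"wy":0,"wz":0},{"dx":3.25,"dy":-0.05,"dz":-1.25,"wx":0,"wy":0,"wz":0},{"dx":3.9,"dy":-0.1,"dz":-1.6,"wx":0,"wy":0,"wz":0},{"dx":4.6,"dy":-0.15,"dz":-2,"wx":0,"wy":0,"wz":0},{"dx":5.25,"dy":-0.2,"dz":-2.4,"wx":0,"wy":0,"wz":0}]' -
python3 - <<'E'
from g import *
rows(np.arange(52.5,36,-2),[25,25,25,25,25,24,23,22])
E
```

```text
clock: 11.13
tcp_pos: [0.5435, 0.0358, 0.2718]
eef_rot: [0.976, -0.038, 0.215, 0.008]
force: [-5.3, -2.0, 1.4]
opening: 0.006
finger_force: 2.4
est alpha 54.3 reach 0.218 side -0.001
52.5 [ 0.69  0.07 -0.27] [-0.001 -0.003 -0.002]
50.5 [ 1.31  0.02 -0.71] [-0.001 -0.003 -0.002]
48.5 [ 1.92 -0.03 -1.18] [-0.001 -0.003 -0.002]
46.5 [ 2.51 -0.07 -1.67] [-0.001 -0.003 -0.002]
44.5 [ 3.09 -0.12 -2.17] [-0.001 -0.003 -0.002]
42.5 [ 3.62 -0.16 -2.71] [ 0.001  0.015 -0.002]
40.5 [ 4.14 -0.2  -3.27] [ 0.002  0.032 -0.002]
38.5 [ 4.64 -0.24 -3.84] [ 0.003  0.05  -0.002]
```

Working well, with a force of about 5.5 N. I continue.

```bash
python3 -m creep '[{"dx":0.7,"dy":0,"dz":-0.3,"wx":0,"wy":0,"wz":0},{"dx":1.3,"dy":0,"dz":-0.7,"wx":0,"wy":0,"wz":0},{"dx":1.9,"dy":0,"dz":-1.2,"wx":0,"wy":0,"wz":0},{"dx":2.5,"dy":-0.05,"dz":-1.7,"wx":0,"wy":0,"wz":0},{"dx":3.1,"dy":-0.1,"dz":-2.2,"wx":0,"wy":0,"wz":0},{"dx":3.6,"dy":-0.15,"dz":-2.7,"wx":0,"wy":0.015,"wz":0},{"dx":4.15,"dy":-0.2,"dz":-3.3,"wx":0,"wy":0.032,"wz":0},{"dx":4.65,"dy":-0.25,"dz":-3.85,"wx":0,"wy":0.05,"wz":0}]' -
python3 - <<'E'
from g import *
rows(np.arange(36.5,21,-2),[21,20,19,18,17,16,15,14])
E
```

```text
clock: 11.8
tcp_pos: [0.5916, 0.0348, 0.234]
eef_rot: [0.981, -0.037, 0.191, 0.008]
force: [-4.8, -0.1, 1.1]
opening: 0.002
finger_force: 1.8
est alpha 38.4 reach 0.222 side 0.002
36.5 [ 0.31 -0.18 -0.66] [ 0.003  0.019 -0.004]
34.5 [ 0.76 -0.22 -1.27] [ 0.004  0.036 -0.004]
32.5 [ 1.2  -0.26 -1.9 ] [ 0.006  0.053 -0.004]
30.5 [ 1.61 -0.29 -2.54] [ 0.007  0.071 -0.004]
28.5 [ 2.   -0.32 -3.19] [ 0.008  0.088 -0.004]
26.5 [ 2.37 -0.35 -3.86] [ 0.01   0.106 -0.004]
24.5 [ 2.71 -0.38 -4.54] [ 0.011  0.123 -0.004]
22.5 [ 3.03 -0.4  -5.24] [ 0.012  0.14  -0.004]
```

```bash
python3 -m creep '[{"dx":0.35,"dy":0,"dz":-0.65,"wx":0,"wy":0.02,"wz":0},{"dx":0.75,"dy":-0.05,"dz":-1.25,"wx":0,"wy":0.036,"wz":0},{"dx":1.2,"dy":-0.1,"dz":-1.9,"wx":0,"wy":0.053,"wz":0},{"dx":1.6,"dy":-0.15,"dz":-2.55,"wx":0,"wy":0.071,"wz":0},{"dx":2,"dy":-0.2,"dz":-3.2,"wx":0,"wy":0.088,"wz":0},{"dx":2.35,"dy":-0.25,"dz":-3.85,"wx":0,"wy":0.106,"wz":0},{"dx":2.7,"dy":-0.3,"dz":-4.55,"wx":0,"wy":0.123,"wz":0},{"dx":3,"dy":-0.35,"dz":-5.2,"wx":0,"wy":0.14,"wz":0}]' -
python3 - <<'E'
from g import *
rows([20.5,19,17.5,16,14.5,13,11.5,10],[13,12,11,10,9,8,7,6])
E
```

```text
clock: 12.47
tcp_pos: [0.6221, 0.0319, 0.1823]
eef_rot: [0.992, -0.036, 0.123, 0.01]
force: [-0.2, 1.5, 3.0]
opening: 0.004
finger_force: 1.5
est alpha 22.6 reach 0.220 side 0.001
20.5 [ 0.28 -0.14 -0.76] [ 0.013  0.019 -0.006]
19 [ 0.48 -0.16 -1.3 ] [ 0.014  0.037 -0.006]
17.5 [ 0.66 -0.17 -1.84] [ 0.015  0.054 -0.006]
16 [ 0.83 -0.19 -2.39] [ 0.017  0.071 -0.006]
14.5 [ 0.99 -0.2  -2.94] [ 0.018  0.089 -0.006]
13 [ 1.13 -0.21 -3.5 ] [ 0.019  0.106 -0.006]
11.5 [ 1.26 -0.22 -4.06] [ 0.021  0.124 -0.007]
10 [ 1.38 -0.23 -4.62] [ 0.022  0.141 -0.007]
```

```bash
python3 -m creep '[{"dx":0.28,"dy":-0.05,"dz":-0.75,"wx":0,"wy":0.019,"wz":0},{"dx":0.48,"dy":-0.1,"dz":-1.3,"wx":0,"wy":0.037,"wz":0},{"dx":0.66,"dy":-0.1,"dz":-1.85,"wx":0,"wy":0.054,"wz":0},{"dx":0.83,"dy":-0.1,"dz":-2.4,"wx":0,"wy":0.071,"wz":0},{"dx":1,"dy":-0.1,"dz":-2.95,"wx":0,"wy":0.089,"wz":0},{"dx":1.13,"dy":-0.1,"dz":-3.5,"wx":0,"wy":0.106,"wz":0},{"dx":1.26,"dy":-0.1,"dz":-4.05,"wx":0,"wy":0.124,"wz":0},{"dx":1.4,"dy":-0.1,"dz":-4.6,"wx":0,"wy":0.141,"wz":0}]' -
python3 - <<'E'
from g import *
rows([9,8,7,6.2,5.5,5,4.5,4],[5,4,3,2,1,0,0,0])
E
```

```text
clock: 13.13
tcp_pos: [0.635, 0.0298, 0.1359]
eef_rot: [0.998, -0.036, 0.052, 0.013]
force: [-0.6, 0.2, 1.1]
opening: 0.006
finger_force: 1.3
est alpha 10.0 reach 0.219 side 0.000
9 [ 0.15 -0.02 -0.36] [ 0.024  0.015 -0.007]
8 [ 0.2  -0.03 -0.74] [ 0.026  0.033 -0.008]
7 [ 0.25 -0.03 -1.12] [ 0.027  0.05  -0.008]
6.2 [ 0.28 -0.03 -1.42] [ 0.028  0.068 -0.008]
5.5 [ 0.29 -0.04 -1.69] [ 0.03   0.085 -0.008]
5 [ 0.3  -0.04 -1.88] [ 0.031  0.102 -0.008]
4.5 [ 0.32 -0.04 -2.07] [ 0.031  0.102 -0.008]
4 [ 0.35 -0.04 -2.26] [ 0.031  0.102 -0.008]
```

```bash
python3 -m creep '[{"dx":0.12,"dy":0,"dz":-0.38,"wx":0,"wy":0.015,"wz":0},{"dx":0.18,"dy":0,"dz":-0.75,"wx":0,"wy":0.033,"wz":0},{"dx":0.24,"dy":0,"dz":-1.1,"wx":0,"wy":0.05,"wz":0},{"dx":0.28,"dy":0,"dz":-1.4,"wx":0,"wy":0.068,"wz":0},{"dx":0.29,"dy":0,"dz":-1.65,"wx":0,"wy":0.085,"wz":0},{"dx":0.3,"dy":0,"dz":-1.85,"wx":0,"wy":0.1,"wz":0},{"dx":0.32,"dy":0,"dz":-2,"wx":0,"wy":0.1,"wz":0},{"dx":0.35,"dy":0,"dz":-2.1,"wx":0,"wy":0.1,"wz":0}]' -
python3 -m creep '[{"dx":0,"dy":0,"dz":-0.1,"wx":0,"wy":0,"wz":0},{"dx":0,"dy":0,"dz":-0.2,"wx":0,"wy":0,"wz":0}]' -
python3 -c "
from g import *
print(est())"
```

```text
clock: 13.8
tcp_pos: [0.6389, 0.0302, 0.1154]
eef_rot: [0.999, -0.035, 0.003, 0.015]
force: [-1.9, -0.5, 1.2]
opening: 0.005
finger_force: 1.1
clock: 13.97
tcp_pos: [0.6391, 0.0301, 0.1139]
eef_rot: [0.999, -0.035, 0.004, 0.015]
force: [0.7, -0.4, 1.8]
opening: 0.006
finger_force: 1.1
(np.float64(4.1513751840268345), np.float64(0.22055264029446128), np.float64(0.0011802466386356299))
```

```bash
for i in 1; do python3 -m creep '[{"dx":0,"dy":0,"dz":-0.1,"wx":0,"wy":0,"wz":0},{"dx":0,"dy":0,"dz":-0.2,"wx":0,"wy":0,"wz":0},{"dx":0,"dy":0,"dz":-0.3,"wx":0,"wy":0,"wz":0}]' -; done
```

```text
clock: 14.22
tcp_pos: [0.6393, 0.0301, 0.111]
eef_rot: [0.999, -0.035, 0.004, 0.015]
force: [1.7, -0.7, 2.4]
opening: -0.0
finger_force: 1.1
```

```bash
python3 -m creep '[{"dx":0,"dy":0,"dz":-0.1,"wx":0,"wy":0,"wz":0},{"dx":0,"dy":0,"dz":-0.2,"wx":0,"wy":0,"wz":0}]' -
```

```text
clock: 14.38
tcp_pos: [0.6392, 0.0303, 0.1089]
eef_rot: [0.999, -0.035, 0.004, 0.015]
force: [2.1, -0.4, 2.1]
opening: 0.002
finger_force: 1.1
```

```bash
python3 -m creep '[{"dx":0,"dy":0,"dz":-0.1,"wx":0,"wy":0,"wz":0},{"dx":0,"dy":0,"dz":-0.2,"wx":0,"wy":0,"wz":0}]' -
```

```text
clock: 14.55
tcp_pos: [0.639, 0.0304, 0.1067]
eef_rot: [0.999, -0.035, 0.003, 0.015]
force: [0.9, -0.5, 2.9]
opening: 0.005
finger_force: 1.1
```

```bash
python3 -m creep '[{"dx":0,"dy":0,"dz":-0.1,"wx":0,"wy":0,"wz":0},{"dx":0,"dy":0,"dz":-0.1,"wx":0,"wy":0,"wz":0}]' -
```

```text
clock: 14.72
tcp_pos: [0.6387, 0.0304, 0.1055]
eef_rot: [0.999, -0.035, 0.003, 0.015]
force: [0.1, 0.3, 0.8]
opening: 0.006
finger_force: 0.8
```

```bash
python3 -m creep '[{"dx":0,"dy":0,"dz":-0.1,"wx":0,"wy":0,"wz":0},{"dx":0,"dy":0,"dz":-0.1,"wx":0,"wy":0,"wz":0}]' -; python3 -c "
from g import *
print(est())"
```

```text
clock: 14.88
tcp_pos: [0.6386, 0.0305, 0.1045]
eef_rot: [0.999, -0.035, 0.003, 0.015]
force: [1.6, 0.5, 1.0]
opening: 0.005
finger_force: 0.7
(np.float64(1.6986703506490632), np.float64(0.21908051755291716), np.float64(0.0014534877698398133))
```

```bash
python3 -m creep '[{"dx":0,"dy":0,"dz":-0.1,"wx":0,"wy":0,"wz":0},{"dx":0,"dy":0,"dz":-0.1,"wx":0,"wy":0,"wz":0}]' -
```

```text
clock: 15.05
tcp_pos: [0.6387, 0.0304, 0.1036]
eef_rot: [0.999, -0.035, 0.003, 0.015]
force: [1.2, 0.7, 2.3]
opening: 0.003
finger_force: 0.9
```

```bash
python3 -m creep '[{"dx":0,"dy":0,"dz":-0.1,"wx":0,"wy":0,"wz":0},{"dx":0,"dy":0,"dz":-0.1,"wx":0,"wy":0,"wz":0}]' -;python3 - <<'E'
from g import *
c=camera("scene");a=c["frame"][100:320,180:480]
cv2.imwrite("pics/m5.png",cv2.cvtColor(cv2.resize(a,(780,572)),cv2.COLOR_RGB2BGR))
W=cloud(c).reshape(-1,3)-(.4154*ex+.0804*ey+.1*ez)
x,y,z=W@ex,W@ey,W[:,2]
m=(x>.05)&(x<.26)&(abs(y)<.14)&(z>-.03)&(z<.04)
print(m.sum());k=np.polyfit(x[m],z[m],1)
for _ in range(5):
    m2=m&(abs(z-np.polyval(k,x))<.006);k=np.polyfit(x[m2],z[m2],1)
print(m2.sum(),k,np.degrees(np.arctan(k[0])))
E
```

```text
clock: 15.22
tcp_pos: [0.6388, 0.0304, 0.103]
eef_rot: [0.999, -0.035, 0.003, 0.015]
force: [-0.1, -0.3, 3.9]
opening: 0.005
finger_force: 2.1
3386
3221 [0.0225192  0.01116632] 1.290036973306001
```

View pics/m5.png

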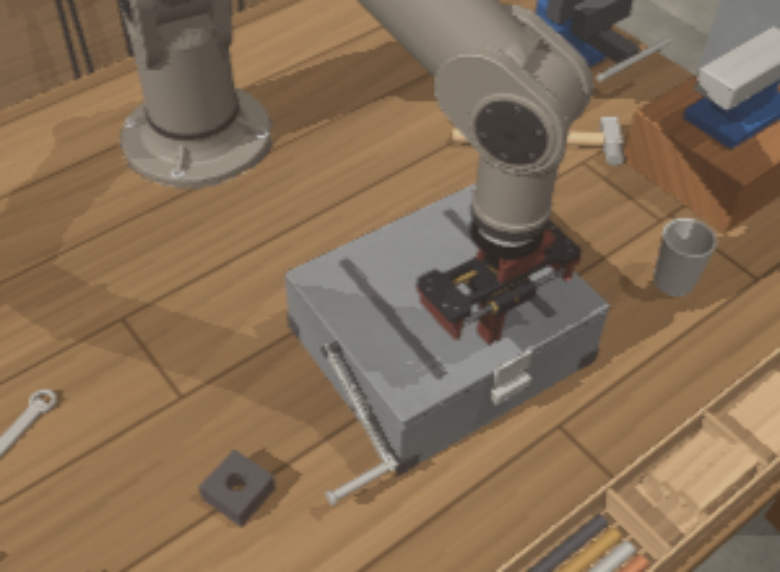

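The lid is down with the fingers on lid_push, and the handle has swung to the far side at about (335,497). The force is starting to rise, so I press in small steps.

```bash
python3 -m creep '[{"dx":0,"dy":0,"dz":-0.05,"wx":0,"wy":0,"wz":0},{"dx":0,"dy":0,"dz":-0.1,"wx":0,"wy":0,"wz":0},{"dx":0,"dy":0,"dz":-0.1,"wx":0,"wy":0,"wz":0}]' -
```

```text
clock: 15.52
tcp_pos: [0.6388, 0.0304, 0.1025]
eef_rot: [0.999, -0.035, 0.003, 0.015]
force: [-1.2, -0.6, 8.6]
opening: 0.008
finger_force: 4.2
```

```bash
python3 -m creep '[{"dx":0,"dy":0,"dz":-0.05,"wx":0,"wy":0,"wz":0},{"dx":0,"dy":0,"dz":-0.1,"wx":0,"wy":0,"wz":0},{"dx":0,"dy":0,"dz":-0.1,"wx":0,"wy":0,"wz":0}]' -
```

```text
clock: 15.77
tcp_pos: [0.6389, 0.0304, 0.102]
eef_rot: [0.999, -0.035, 0.003, 0.015]
force: [-2.6, 0.2, 11.3]
opening: 0.006
finger_force: 5.9
```

```bash
python3 -m creep '[{"dx":0,"dy":0,"dz":-0.05,"wx":0,"wy":0,"wz":0},{"dx":0,"dy":0,"dz":-0.09,"wx":0,"wy":0,"wz":0},{"dx":0,"dy":0,"dz":-0.09,"wx":0,"wy":0,"wz":0},{"dx":0,"dy":0,"dz":-0.09,"wx":0,"wy":0,"wz":0}]' -
```

```text
clock: 16.1
tcp_pos: [0.639, 0.0304, 0.1016]
eef_rot: [0.999, -0.035, 0.004, 0.015]
force: [-4.7, -0.0, 14.7]
opening: 0.003
finger_force: 7.5
```

```bash
python3 -m creep '[{"dx":0,"dy":0,"dz":-0.02,"wx":0,"wy":0,"wz":0},{"dx":0,"dy":0,"dz":-0.02,"wx":0,"wy":0,"wz":0},{"dx":0,"dy":0,"dz":-0.02,"wx":0,"wy":0,"wz":0},{"dx":0,"dy":0,"dz":-0.02,"wx":0,"wy":0,"wz":0},{"dx":0,"dy":0,"dz":-0.02,"wx":0,"wy":0,"wz":0},{"dx":0,"dy":0,"dz":-0.02,"wx":0,"wy":0,"wz":0}]' -; python3 -m creep '[{"dx":0,"dy":0,"dz":0,"wx":0,"wy":0,"wz":0},{"dx":0,"dy":0,"dz":0,"wx":0,"wy":0,"wz":0},{"dx":0,"dy":0,"dz":0,"wx":0,"wy":0,"wz":0},{"dx":0,"dy":0,"dz":0,"wx":0,"wy":0,"wz":0},{"dx":0,"dy":0,"dz":0,"wx":0,"wy":0,"wz":0},{"dx":0,"dy":0,"dz":0,"wx":0,"wy":0,"wz":0}]' -
```

```text
clock: 16.6
tcp_pos: [0.639, 0.0304, 0.1015]
eef_rot: [0.999, -0.035, 0.004, 0.015]
force: [-4.9, -0.4, 15.9]
opening: 0.006
finger_force: 8.0
clock: 17.1
tcp_pos: [0.639, 0.0304, 0.1015]
eef_rot: [0.999, -0.035, 0.004, 0.015]
force: [-4.0, -0.3, 16.3]
opening: 0.007
finger_force: 8.0
```

The seal has been held at about 15–16 N for a second. I release straight up, slowly at first.

```bash
python3 -m creep '[{"dx":0,"dy":0,"dz":0.15,"wx":0,"wy":0,"wz":0},{"dx":0,"dy":0,"dz":0.3,"wx":0,"wy":0,"wz":0},{"dx":0,"dy":0,"dz":0.5,"wx":0,"wy":0,"wz":0},{"dx":0,"dy":0,"dz":1,"wx":0,"wy":0,"wz":0},{"dx":0,"dy":0,"dz":2.5,"wx":0,"wy":0,"wz":0},{"dx":0,"dy":0,"dz":5,"wx":0,"wy":0,"wz":0},{"dx":0,"dy":0,"dz":8,"wx":0,"wy":0,"wz":0},{"dx":0,"dy":0,"dz":11,"wx":0,"wy":0,"wz":0}]' -;python3 -m creep '[{"dx":0,"dy":0,"dz":1,"wx":0,"wy":0,"wz":0},{"dx":0,"dy":0,"dz":1,"wx":0,"wy":0,"wz":0},{"dx":0,"dy":0,"dz":1,"wx":0,"wy":0,"wz":0}]' -;python3 - <<'E'
from g import *
c=camera("scene");a=c["frame"][100:320,180:480]
cv2.imwrite("pics/m6.png",cv2.cvtColor(cv2.resize(a,(780,572)),cv2.COLOR_RGB2BGR))
W=cloud(c).reshape(-1,3)-(.4154*ex+.0804*ey+.1*ez)
x,y,z=W@ex,W@ey,W[:,2]
k=[.022,.011]
for _ in range(5):
    m=(x>.05)&(x<.26)&(abs(y)<.14)&(abs(z-np.polyval(k,x))<.006);k=np.polyfit(x[m],z[m],1)
print(m.sum(),k,np.degrees(np.arctan(k[0])))
E
```

```text
clock: 17.77
tcp_pos: [0.6378, 0.03, 0.21]
eef_rot: [0.999, -0.035, 0.002, 0.015]
force: [0.6, 0.2, -0.3]
opening: 0.004
finger_force: 0.0
clock: 18.02
tcp_pos: [0.6384, 0.03, 0.219]
eef_rot: [0.999, -0.035, 0.003, 0.015]
force: [0.1, -0.2, -0.6]
opening: 0.002
finger_force: 0.0
4144 [0.02035903 0.01079183] 1.1663250991709886
```

View pics/m6.png

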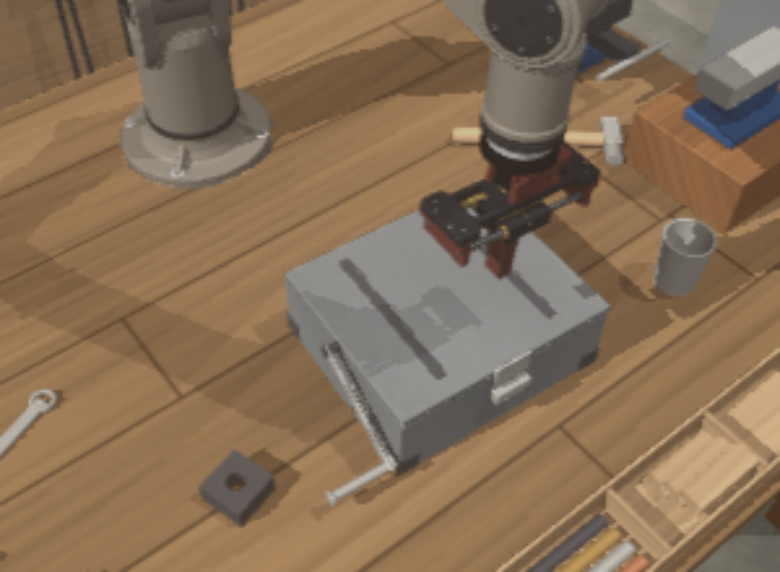

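The lid is shut, about 1.2° above level on the seal. The gripper is clear and the other things outside the chest are where they were.

```bash
python3 -c "
from rig import robot
print(robot.hand_in())"
```

```text
the job is handed in; nothing more can be done
None
```

I unlocked the stay, lowered the lid slowly at about 3–8 N, pressed it on its seal at about 15–16 N for a second and let go. I then handed the job in at about 18 s; no verdict came back.

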